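Push the tin home and throw its toggle clamp

ROBOT

A 6-joint arm with a two-finger parallel gripper is mounted at the origin on a cart in front of the work surface, level with it; the furniture and walls round the work are solid. World frame = base frame: x ahead of the robot, y to its left, z up, the work surface at z = 0. Lengths are in m, angles in degrees, forces in N, time in s.
With the tool pointing down it reaches from about 0.3 to 0.75 m from the base axis. Payload 8.5 kg.
Tool frame: the origin (TCP) lies at the very end of the fingers, on their centre line; the grasp point (between the pads) lies 19 mm behind it (grip_depth is the distance from the TCP to the grasp point, in m); z points along the fingers, y is the direction in which the jaws open and shut (so a half turn about z gives the same grasp; the last joint's range is limited). The gripper opens to 85 mm and grips with 20 to 120 N. Pads are 22 mm wide; open, the fingers measure 114 mm over their backs; the gripper's body (76 mm by 85 mm) begins 54 mm behind the grasp point. The pads swing forward as they close: fully open they stand 13 mm farther back than shut.
Start: joints at [-75.877, 21.807, 74.336, -0, 83.858, -12.336], TCP at [0.245, -0.492, 0.231] pointing down, gripper open.
Joint ranges: [-178.18, 178.18], [-50.72, 133.34], [12.68, 142.11], [-81.47, 261.47], [9.98, 163.14], [-165.26, 165.26]. Speed limits (degrees/s): [136.94, 136.94, 180, 180, 180, 180].

INTERFACE

Orientations are given as a 3x3 rotation matrix whose columns are the frame's x, y, z axes.
In Python, from rig import observe, get_image, close_job, silhouettes, grip_depth gives the robot as it stands. The module is installed in compiled form; this text tells all that it offers.
- The arm moves only by the shell command python3 -m crank 'ROWS' [FORCE]. ROWS is a JSON object of lists of equal length, an entry for each row: "slide": the shift along the tool's x, y, z in m, a list of three; "roll": the turn about the tool's z in rad; "grip": the finger opening in m, from 0 to 0.0854. A call has exactly 8 rows; each row is the pose to reach, as a shift and turn from the pose commanded when the call began, along the tool's axes at that moment; what a row does not reach only later rows make up. A row lasts 1/10 s, in which the tool goes at most 50 mm and 8.59 degrees, less where a joint would pass 70% of its speed; a pose out of reach is approached as far as the arm can. A call with a gripper value outside its range is refused whole. The fingers move at their own pace and stop on an object; FORCE is the grip in N (left out, the last holds). Time passes only in rows, so rows that repeat a pose let the fingers close, or fill a call up. It gives the time, the measured TCP pose, the force and the opening at its end, in the units of the state.
- observe(): the state, without advancing time (a new reading comes with each control period).
- get_image(name): name is "scene" or "top" or "wrist"; returns a dict with "frame" (420x560x3 uint8, red, green, blue), "fx", "fy", "cx", "cy" (pixels), "xyz" and "rotation" of the camera in the world. Camera axes: x right, y down, z forward; pixel columns grow to the right and rows downward; lengths in m; the calibration is good to about 2 mm. A picture is of the moment at which its call begins. There is no depth.
- close_job(): hands the job in, once; it reports no verdict.
Trained networks look in a picture, given as the dict that the camera call returned (one of the last four; its "shot" number tells which), for a name from the list of things; names that differ only in an ending like _2 or _b are one class to them, and where a whole thing is asked for, a point or a joint stands for the part that bears it (a point fixed in the world has none). Each returns a list of dicts, best first, with "confidence" (0 to 1); they miss things now and then, are a little off and sometimes report something else, mostly with a low value. They report only what shows in the picture. A call takes as long as a camera call. They do not tell look-alikes from the thing itself.
- silhouettes(target, picture): "pixels" (420x560 bool, what is visible of it) and "box" ([centre column, centre row, width, height] in pixels, round what is visible of it).
The state is a dict: "time_s": time; "q": joint angles; "qvel": joint speeds; "joint_efforts": joint torques, N m; "position": TCP position; "tool_rot": TCP orientation; "ft_force": force on the tool from outside, world axes, zero at the start; "wrist_torque": the same for the moment, N m; "grip_width": finger opening in m.
Only numpy, scipy, OpenCV 4.12 (cv2) and the standard library are available. Lean on these libraries where they do the work, as an engineer would, in place of code of your own. Each camera call takes 0.05 s, during which the arm holds its last target.

TASK

On the wooden jig, push the flat round tin along its lane until it rests against the stop at the far end, then flip the toggle lever of the clamp behind that same lane over towards the robot, so that it snaps over and its pad holds the tin down. Use only the fingertips: the tin is pushed, never picked up. Leave the label roll in the other lane and its clamp as they are, and do not disturb the bottles and vial beside the jig.

Things in the scene. Friction and masses are not known exactly. Their poses are not given: they have to be found in the camera images.
- jig: fixed wooden plate 215 x 250 x 8 mm with two lanes, a toggle clamp behind each. Origin on the table under the plate, midway between the lanes; x along the lanes to their stops, away from the robot; y left. Plate x -0.115 to 0.100. Lanes centred at y +0.075 (left), -0.075 (right), 68 mm wide, floor 8 mm above the table, between rails from x -0.092 to 0.020 with tops 22 mm above the table; front open
- stop_left (a point): middle of the face of the left lane's stop, at the height of the lane floor (8 mm above the table), at jig (0.020, +0.075). The stop is a bar across the lane's end, its top 28 mm above the table
- stop_right (a point): middle of the face of the right lane's stop, at the height of the lane floor (8 mm above the table), at jig (0.020, -0.075). The stop is a bar across the lane's end, its top 28 mm above the table
- tin: flat round tin, dark green lid, 59 mm diameter, 26 mm high, 0.06 kg, loose; origin at the centre of its underside. It stands in one of the two lanes (left or right varies), its centre 30 to 60 mm short of where it rests against the stop (centre at jig x = -0.010)
- roll: flat white roll of labels, 64 mm diameter, 26 mm high, with a hole in the middle, loose, standing in the other lane; not to be moved. Origin at the centre of its underside
- lever_left (a joint): left clamp's lever. 0 = open: handle leans back (jig +x) 0.58 rad from upright, pad arm raised. Grows to 1.2 as the handle goes over to jig -x and the pad comes down; stops near 1.14, handle 0.56 rad forward, with the tin home under the pad. A spring drives it from its middle, 0.55, to either end: leaving 0 takes about 10 N across the handle's tip, falling to nothing at the middle; then it snaps on by itself
- lever_right (a joint): right clamp's lever. 0 = open: handle leans back (jig +x) 0.58 rad from upright, pad arm raised. Grows to 1.2 as the handle goes over to jig -x and the pad comes down; stops near 1.14, handle 0.56 rad forward, with the tin home under the pad. A spring drives it from its middle, 0.55, to either end: leaving 0 takes about 10 N across the handle's tip, falling to nothing at the middle; then it snaps on by itself
- grip_left (a point): centre of the ball (22 mm diameter) at the tip of the left clamp's handle; moves with the lever. The handle, a round bar with a black 17 mm thick grip, runs 94 mm from the pivot to this point. When open, the ball is 137 mm above the table and 52 mm behind (jig +x) the pivot
- grip_right (a point): centre of the ball (22 mm diameter) at the tip of the right clamp's handle; moves with the lever. The handle, a round bar with a black 17 mm thick grip, runs 94 mm from the pivot to this point. When open, the ball is 137 mm above the table and 52 mm behind (jig +x) the pivot
- pad_left: slightly sprung rubber pad (20 mm, 60 mm ahead of the pivot) under the arm of the left clamp; presses on what lies home in the left lane when clamped. Its origin is not the pad but the clamp's pivot, 58 mm above the table at jig x = 0.055, y = +0.075, axis along jig y. Open, the arm slopes up and forward from here to jig x 0.02, 125 mm above the table
- pad_right: slightly sprung rubber pad (20 mm, 60 mm ahead of the pivot) under the arm of the right clamp; presses on what lies home in the right lane when clamped. Its origin is not the pad but the clamp's pivot, 58 mm above the table at jig x = 0.055, y = -0.075, axis along jig y. Open, the arm slopes up and forward from here to jig x 0.02, 125 mm above the table
- bottle_a: amber dropper bottle, 39 mm diameter, 102 mm high, standing loose to the left of the jig; a bystander. Origin at the centre of its underside
- bottle_b: amber dropper bottle, 39 mm diameter, 102 mm high, standing loose to the right of the jig; a bystander. Origin at the centre of its underside
- vial: slim vial with a black cap, 18 mm diameter, 80 mm high, standing loose to the left of the jig; a bystander. Origin at the centre of its underside
Not all that is in view belongs to the job. Leave any purple or yellow look-alike of the tin alone.

How it is judged:
By the outcome, as a careful person would: the job done as asked, in the order asked, and still so for the second after the job is handed in, with the robot touching nothing.
It also fails if it takes over 42 s, if anything falls off the work surface, if the arm or the gripper's body presses on something with over 40 N, if the wrist force passes 120 N, or if a joint passes its speed limit or range.

## Working session

There is one attempt and no reset: what is moved stays moved. The work goes in short steps, Python scripts to look and compute and a shell command to move; the robot and the scene stay as the last step left them, time stands still between calls to the robot, and variables do not carry over. Pictures are saved under pics/ and viewed, and the job is handed in when it is done.

```bash
mkdir -p pics; ls
python3 - <<'E'
from rig import observe,get_image
import cv2
s=observe()
for k in s: print(k,s[k])
for n in("scene","top"):
    p=get_image(n); print(n,p['shot'],p['fx'],p['fy'],p['cx'],p['cy'],p['xyz'],p['rotation'])
    cv2.imwrite(f"pics/{n}0.png",p['frame'][:,:,::-1])
E
```

```text
pics
time_s 0.0
q [-7.58783327e+01  2.18416758e+01  7.43840964e+01 -2.13863878e-03
  8.38602076e+01 -1.23370265e+01]
qvel [ 0.01720824 -0.02383731  0.06401389 -0.0303718   0.01882952 -0.0729935 ]
joint_efforts [ 7.83515097e-04 -4.48460340e+01 -2.31277496e+01 -1.34207721e-04
  4.75053574e-03  1.26154340e-06]
position [ 0.24495783 -0.49210529  0.23070924]
tool_rot [[ 8.95254072e-01  4.45555815e-01 -4.02116877e-04]
 [ 4.45555906e-01 -8.95252949e-01  1.44622549e-03]
 [ 2.84377858e-04 -1.47390481e-03 -9.99998873e-01]]
ft_force [ 0.02074558 -0.3336217  -1.01014824]
wrist_torque [-0.00388993  0.05277889  0.03148653]
grip_width 0.08555090136962527
scene 1 444.8713497750862 444.8713497750862 281.21811140257546 212.31100554462216 [-0.04296011  0.55851904  0.65656134] [[-0.67431546 -0.43311395  0.59808942]
 [-0.73844024  0.39787044 -0.54443102]
 [-0.00216143 -0.80877155 -0.58811896]]
top 2 477.767353064712 477.767353064712 282.79573792491647 207.47559707836655 [0.34262763 0.04609897 1.25082387] [[ 0.0134294  -0.98657437  0.16275951]
 [-0.99970315 -0.01655686 -0.017874  ]
 [ 0.02032881 -0.16247116 -0.98650386]]
```

View pics/scene0.png

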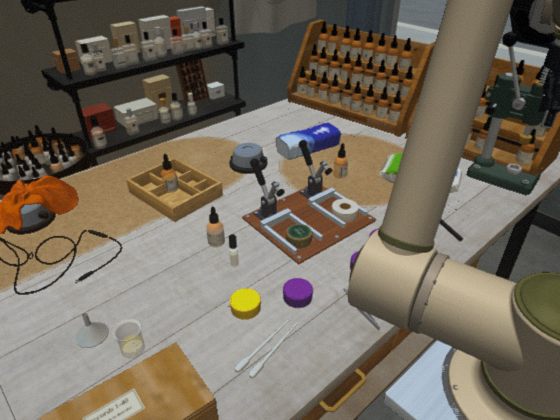

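View pics/top0.png

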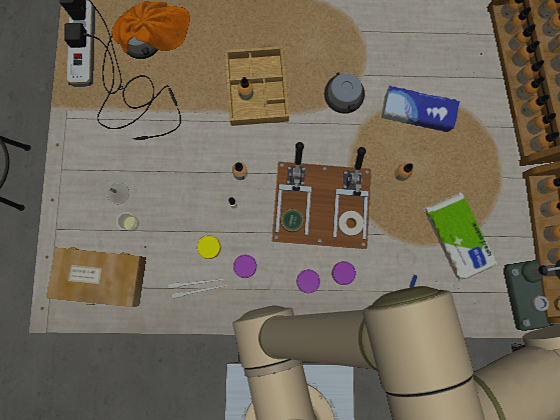

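The top view shows the dark green tin at (292,220) in the left lane and the white roll at (350,223) in the right lane. The purple discs at (245,266), (309,281) and (344,273) and the yellow one at (208,247) are look-alikes standing off the jig. The green one in the lane fits the description. I'll confirm it in a crop and measure.

```bash
cat > h.py <<'E'
import numpy as np
def ray(p,uv,z):
    uv=np.asarray(uv,float); d=np.array([(uv[0]-p['cx'])/p['fx'],(uv[1]-p['cy'])/p['fy'],1.])
    R=np.array(p['rotation']);c=np.array(p['xyz']);d=R@d
    return c+d*(z-c[2])/d[2]
def proj(p,X):
    R=np.array(p['rotation']);c=np.array(p['xyz']);v=R.T@(np.asarray(X,float)-c)
    return np.array([p['cx']+p['fx']*v[0]/v[2],p['cy']+p['fy']*v[1]/v[2]])
E
python3 - <<'E'
from rig import *
from h import *
import cv2,pickle
for n in("top","scene"):
    p=get_image(n); f=p['frame'][:,:,::-1].copy()
    pickle.dump(p,open(f"{n}1.pkl","wb"))
    for t in ("jig","tin","roll","lever_left","bottle_a","vial"):
        for r in silhouettes(t,p)[:3]:
            m=r['pixels'];ys,xs=np.nonzero(m)
            print(n,t,round(r['confidence'],2),np.round(r['box'],1),(xs.mean().round(1),ys.mean().round(1)),len(xs))
            if t=="jig":
                c,_=cv2.findContours(m.astype(np.uint8),0,2); c=max(c,key=cv2.contourArea)
                h=cv2.convexHull(c); print(cv2.approxPolyDP(h,4,True).reshape(-1,2).tolist())
    if n=="top": cr=f[130:260,190:420]; cv2.imwrite("pics/topcrop1.png",cv2.resize(cr,None,fx=3.4,fy=3.4,interpolation=2))
    else: cr=f[130:270,190:400]; cv2.imwrite("pics/scenecrop1.png",cv2.resize(cr,None,fx=3.8,fy=3.8,interpolation=2))
E
```

```text
top jig 0.83 [321.5 194.5  97.3 103.2] (np.float64(321.2), np.float64(200.1)) 7093
[[295, 143], [364, 149], [371, 171], [366, 248], [272, 240], [277, 164]]
top tin 0.98 [343.1 274.5  21.9  23.8] (np.float64(342.9), np.float64(273.1)) 463
top tin 0.97 [307.1 281.   23.4  25.3] (np.float64(307.7), np.float64(280.9)) 419
top tin 0.92 [243.6 264.9  24.1  22. ] (np.float64(243.7), np.float64(265.9)) 389
top roll 0.95 [352.5 224.3  26.3  22.2] (np.float64(349.6), np.float64(223.4)) 416
top lever_left 0.53 [299.6 166.5  11.3  46.8] (np.float64(297.2), np.float64(164.9)) 256
top bottle_a 0.74 [238.3 169.2  19.7  16.1] (np.float64(239.2), np.float64(170.4)) 189
top bottle_a 0.6 [401.3 171.4  20.6  12.9] (np.float64(402.9), np.float64(171.5)) 271
scene jig 0.9 [309.1 201.2 137.3 124.2] (np.float64(302.8), np.float64(212.6)) 6023
[[304, 140], [374, 221], [298, 264], [242, 217], [251, 160]]
scene tin 0.86 [297.  292.7  31.4  27. ] (np.float64(297.6), np.float64(292.5)) 749
scene tin 0.71 [309.1 200.8 130.8 121.8] (np.float64(302.8), np.float64(212.8)) 5794
scene tin 0.67 [245.4 304.5  32.4  30.3] (np.float64(245.2), np.float64(303.8)) 809
scene roll 0.66 [347.3 212.2  27.2  21.4] (np.float64(345.1), np.float64(209.7)) 491
scene lever_left 0.65 [266.6 182.2  36.9  44.8] (np.float64(266.3), np.float64(183.9)) 455
scene bottle_a 0.97 [217.1 228.3  17.9  39.3] (np.float64(215.0), np.float64(230.2)) 513
scene bottle_a 0.72 [339.3 162.1  11.4  35.5] (np.float64(340.9), np.float64(164.2)) 324
scene vial 0.72 [233.8 250.6   8.3  37. ] (np.float64(233.5), np.float64(249.9)) 275
scene vial 0.6 [267.8 183.1  35.5  39.1] (np.float64(265.8), np.float64(183.1)) 432
```

View pics/topcrop1.png

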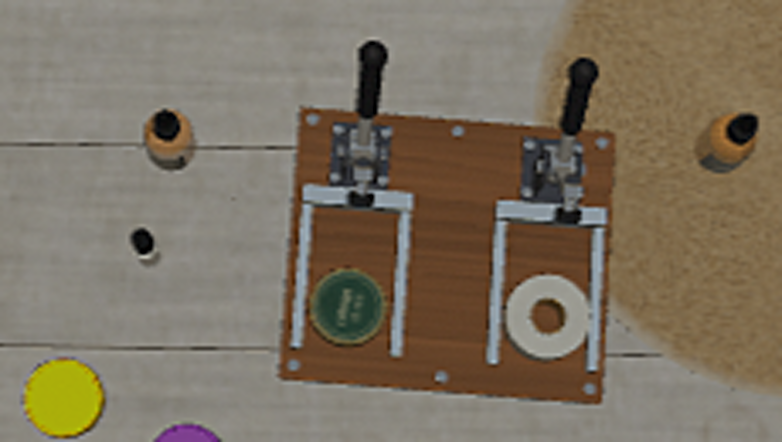

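View pics/scenecrop1.png

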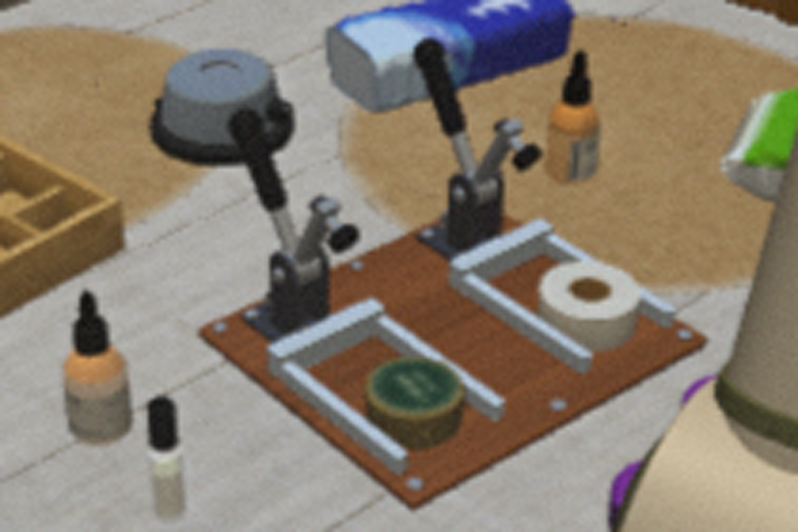

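The crops confirm it: the green-lidded tin is in the left lane at top crop (347,306) and the white roll is in the right lane. Both levers lean back. Next I'll fit the jig pose from the plate corners.

Run:
```python
from h import *
import pickle
from scipy.optimize import least_squares
T=pickle.load(open("top1.pkl","rb"));S=pickle.load(open("scene1.pkl","rb"))
tp=lambda x,y:np.array([190+(x+.5)/3.4-.5,130+(y+.5)/3.4-.5]); sp=lambda x,y:np.array([190+(x+.5)/3.8-.5,130+(y+.5)/3.8-.5])
obs=[(T,tp(301,107),(.1,.125,.008)),(T,tp(614,131),(.1,-.125,.008)),(T,tp(601,403),(-.115,-.125,.008)),(T,tp(280,378),(-.115,.125,.008)),
(S,sp(200,331),(.1,.125,.008)),(S,sp(414,506),(-.115,.125,.008)),(S,sp(706,341),(-.115,-.125,.008)),
(T,tp(372,50),(.107,.075,.137)),(S,sp(244,123),(.107,.075,.137)),(T,tp(583,70),(.107,-.075,.137)),(S,sp(430,53),(.107,-.075,.137))]
def W(v,X): c,s=np.cos(v[2]),np.sin(v[2]); return np.array([v[0]+c*X[0]-s*X[1],v[1]+s*X[0]+c*X[1],X[2]])
for name,sel in(("both",obs),("top",[o for o in obs if o[0] is T]),("scene",[o for o in obs if o[0] is S])):
    f=lambda v:np.concatenate([proj(p,W(v,X))-uv for p,uv,X in sel])
    r=least_squares(f,[.45,0,0],loss='soft_l1'); v=r.x
    print(name,v.round(4),np.degrees(v[2]).round(2)); print(f(v).reshape(-1,2).round(1).tolist())
    if name=="both": v0=v
v=v0
J=lambda P:(lambda d:(np.cos(v[2])*d[0]+np.sin(v[2])*d[1],-np.sin(v[2])*d[0]+np.cos(v[2])*d[1]))(P[:2]-v[:2])
for p,uv in((T,tp(347,306)),(S,sp(414,384))):
    P=ray(p,uv,.034); print("tin",P.round(4),np.round(J(P),4))
for n,p,uv in(("roll",T,tp(548,316)),("roll",S,sp(589,289))):
    P=ray(p,uv,.034); print(n,P.round(4),np.round(J(P),4))
for n,p,uv,z in(("botA",S,sp(100,430),0),("vial",S,sp(169,510),0),("botA",T,tp(167,120),.1),("vial",T,tp(142,240),.08)):
    P=ray(p,uv,z); print(n,P.round(4),np.round(J(P),4))
print("ball",W(v,(.107,.075,.137)),"stop",W(v,(.02,.075,.008)))
```

```text
both [ 0.566  -0.0795 -0.062 ] -3.55
[[-0.5, -0.1], [0.3, 0.2], [0.4, 0.1], [-0.7, 0.1], [-1.0, -1.4], [-0.3, -1.3], [0.8, -1.6], [-0.0, 1.7], [0.2, -0.1], [-0.3, 0.7], [-0.6, -0.2]]
top [ 0.567  -0.0799 -0.0622] -3.56
[[-0.4, -0.5], [0.4, -0.2], [0.5, -0.3], [-0.6, -0.3], [0.1, 1.3], [-0.1, 0.3]]
scene [ 0.5628 -0.0772 -0.0648] -3.71
[[-0.9, -0.5], [-0.3, -0.1], [1.3, -0.6], [0.4, 0.7], [-0.2, 0.5]]
tin [0.512  0.0007 0.034 ] [-0.0588  0.0767]
tin [0.5118 0.0008 0.034 ] [-0.0591  0.0768]
roll [ 0.5069 -0.1517  0.034 ] [-0.0545 -0.0757]
roll [ 0.5062 -0.1496  0.034 ] [-0.0553 -0.0737]
botA [0.6382 0.1412 0.    ] [0.0584 0.2248]
vial [0.5536 0.1538 0.    ] [-0.0268  0.2321]
botA [0.6373 0.1356 0.1   ] [0.0578 0.2191]
vial [0.5519 0.1528 0.08  ] [-0.0285  0.231 ]
ball [ 0.67742816 -0.01129076  0.137     ] stop [ 0.59059548 -0.00589755  0.008     ]
```

```bash
cat >> h.py <<'E'
JP=np.array([.566,-.0795]);JY=-.062
def W(x,y): c,s=np.cos(JY),np.sin(JY); return np.array([JP[0]+c*x-s*y,JP[1]+s*x+c*y])
def J(P): d=np.asarray(P)[:2]-JP;c,s=np.cos(JY),np.sin(JY); return np.array([c*d[0]+s*d[1],-s*d[0]+c*d[1]])
def plan(s,jx,jy,z,yaw=None):
    "tool-frame slide, roll (rad) to jig target; yaw = world deg of tool y"
    R=np.array(s['tool_rot']);d=np.append(W(jx,jy),z)-np.array(s['position'])
    cur=np.degrees(np.arctan2(R[1,1],R[0,1]))
    out=(R.T@d).round(4)
    roll=None if yaw is None else round(float(-np.radians((yaw-cur+180)%360-180)),4)
    print("jig now",J(s['position']).round(4),"z",round(s['position'][2],4),"yawy",cur.round(2),"t",round(s['time_s'],2),"-> slide",out,"roll",roll, "F",np.round(s['ft_force'],1),"grip",round(s['grip_width'],4))
E
python3 - <<'E'
from h import *
import pickle
from rig import observe
T=pickle.load(open("top1.pkl","rb"))
for n,uv,z in(("p1",(309,281),.026),("p2",(245,266),.026),("p3",(344,273),.026),("y",(208,247),.026)):
    P=ray(T,uv,z);print(n,P.round(3),J(P).round(3))
plan(observe(),-.14,.0758,.15,-3.55)
E
```

```text
p1 [ 0.357 -0.045  0.026] [-0.211  0.021]
p2 [0.392 0.118 0.026] [-0.186  0.186]
p3 [ 0.378 -0.134  0.026] [-0.184 -0.066]
y [0.439 0.214 0.026] [-0.145  0.285]
jig now [-0.2947 -0.432 ] z 0.2313 yawy -63.54 t 0.8 -> slide [ 0.388  -0.3623  0.0813] roll -1.047 F [-0.2 -0.3 -0.6] grip 0.0857
```

```bash
python3 -m crank '{"slide":[[0.025,-0.0235,0],[0.055,-0.0515,0],[0.088,-0.082,0],[0.121,-0.113,0],[0.154,-0.144,0],[0.187,-0.175,0],[0.22,-0.206,0],[0.25,-0.234,0]],"roll":[-0.09,-0.18,-0.27,-0.36,-0.45,-0.54,-0.63,-0.72],"grip":[0.04,0.04,0.04,0.04,0.04,0.04,0.04,0.04]}' 40
python3 - <<'E'
from h import *
from rig import observe
plan(observe(),-.14,.0758,.15,-3.55)
E
```

```text
time_s: 1.6
position: [0.3649, -0.1696, 0.2316]
tool_rot: [[0.376, 0.927, 0.001], [0.927, -0.376, -0.0], [-0.0, 0.001, -1.0]]
ft_force: [0.9, -0.3, 0.3]
grip_width: 0.0399
jig now [-0.1952 -0.1023] z 0.2316 yawy -22.07 t 1.6 -> slide [ 0.1865 -0.0043  0.0815] roll -0.3233 F [ 0.9 -0.3  0.3] grip 0.0399
```

```bash
python3 -m crank '{"slide":[[0.03,0,0.005],[0.065,-0.001,0.02],[0.1,-0.002,0.035],[0.135,-0.003,0.05],[0.16,-0.004,0.065],[0.18,-0.004,0.078],[0.1865,-0.0043,0.0815],[0.1865,-0.0043,0.0815]],"roll":[-0.05,-0.1,-0.15,-0.2,-0.25,-0.3,-0.323,-0.323],"grip":[0.04,0.04,0.04,0.04,0.04,0.04,0.04,0.04]}'
python3 - <<'E'
from h import *
from rig import *
import cv2
s=observe()
plan(s,-.14,.0758,.019,-3.55)
p=get_image("wrist");cv2.imwrite("pics/w2.png",p['frame'][:,:,::-1])
p=get_image("top");cv2.imwrite("pics/t2.png",cv2.resize(p['frame'][130:330,190:420,::-1],None,fx=3,fy=3))
p=get_image("scene");cv2.imwrite("pics/s2.png",cv2.resize(p['frame'][100:300,180:430,::-1],None,fx=3,fy=3))
E
```

```text
time_s: 2.4
position: [0.4313, 0.003, 0.1497]
tool_rot: [[0.065, 0.998, -0.001], [0.998, -0.065, 0.0], [0.0, -0.001, -1.0]]
ft_force: [0.0, -0.3, 1.0]
grip_width: 0.0399
jig now [-0.1395  0.074 ] z 0.1497 yawy -3.71 t 2.4 -> slide [ 0.0018 -0.0004  0.1307] roll -0.0028 F [ 0.  -0.3  1. ] grip 0.0399
```

View pics/w2.png

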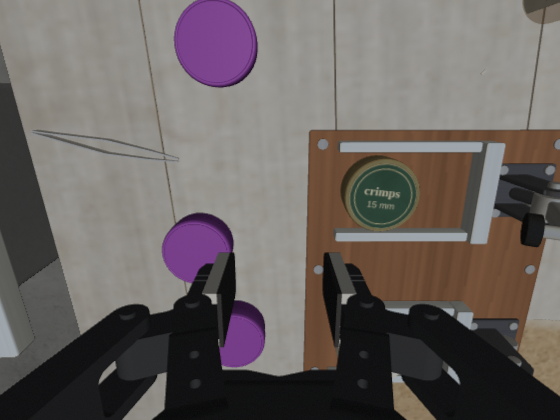

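View pics/s2.png

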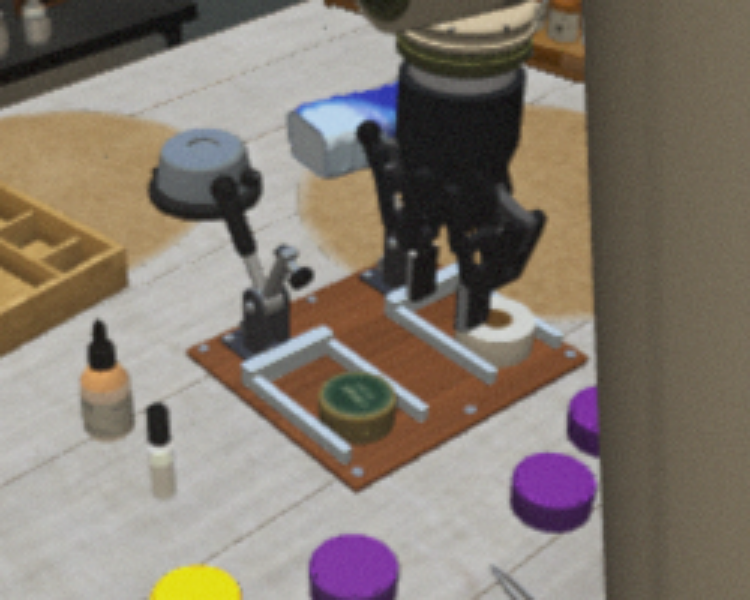

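The wrist view shows the fingers about 40 mm open, the tin at (382,194) between its rails, and the front purple disc clear of the descent line. The scene view shows the arm well above everything. Descending in front of the lane.

```bash
python3 -m crank '{"slide":[[0.001,0,0.015],[0.002,0,0.04],[0.002,0,0.065],[0.002,0,0.09],[0.002,0,0.11],[0.002,0,0.124],[0.002,0,0.13],[0.002,0,0.13]],"roll":[0,0,0,0,0,0,0,0],"grip":[0.04,0.04,0.04,0.04,0.04,0.04,0.04,0.04]}'
python3 - <<'E'
from h import *
from rig import *
import cv2
s=observe()
plan(s,-.0745,.0758,.019,-3.55)
p=get_image("wrist");cv2.imwrite("pics/w3.png",p['frame'][:,:,::-1])
p=get_image("scene");cv2.imwrite("pics/s3.png",cv2.resize(p['frame'][100:300,180:430,::-1],None,fx=3,fy=3))
E
```

```text
time_s: 3.35
position: [0.4315, 0.0041, 0.0198]
tool_rot: [[0.067, 0.998, -0.0], [0.998, -0.067, 0.0], [0.0, -0.0, -1.0]]
ft_force: [0.7, -0.6, -0.4]
grip_width: 0.0399
jig now [-0.1394  0.0751] z 0.0198 yawy -3.86 t 3.35 -> slide [0.001  0.0649 0.0008] roll -0.0054 F [ 0.7 -0.6 -0.4] grip 0.0399
```

View pics/w3.png

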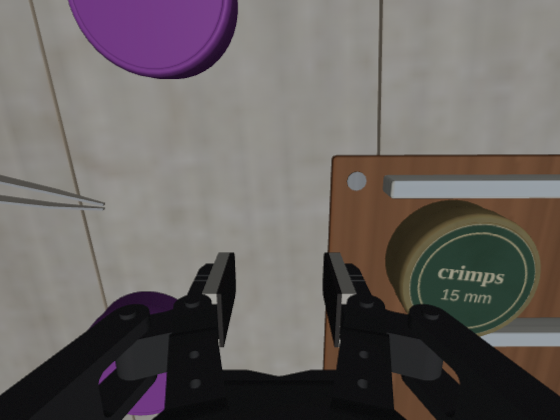

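View pics/s3.png

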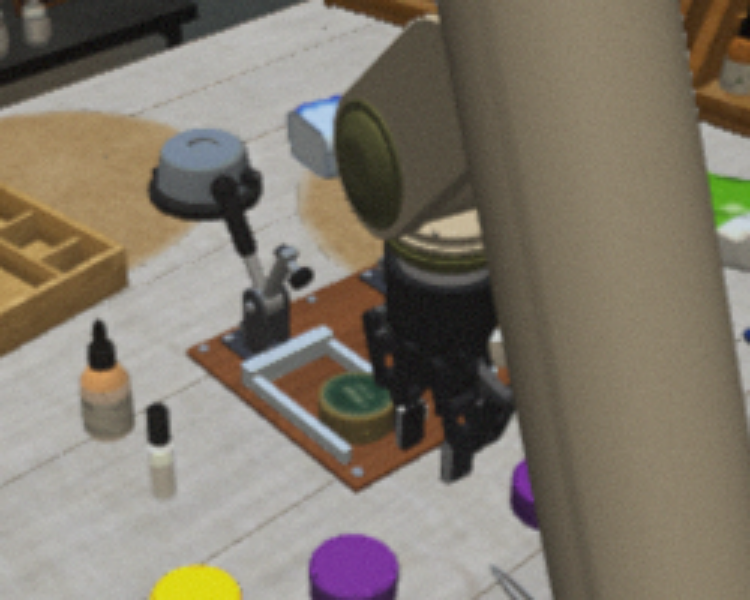

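```bash
python3 -m crank '{"slide":[[0.001,0.006,0.001],[0.001,0.012,0.001],[0.001,0.018,0.001],[0.001,0.024,0.001],[0.001,0.03,0.001],[0.001,0.036,0.001],[0.001,0.042,0.001],[0.001,0.045,0.001]],"roll":[-0.005,-0.005,-0.005,-0.005,-0.005,-0.005,-0.005,-0.005],"grip":[0.04,0.04,0.04,0.04,0.04,0.04,0.04,0.04]}'
python3 - <<'E'
from h import *
from rig import *
import cv2
s=observe()
plan(s,-.0745,.0758,.019,-3.55)
p=get_image("wrist");cv2.imwrite("pics/w4.png",p['frame'][:,:,::-1])
p=get_image("top");cv2.imwrite("pics/t4.png",cv2.resize(p['frame'][130:260,190:420,::-1],None,fx=3.4,fy=3.4))
p=get_image("scene");cv2.imwrite("pics/s4.png",cv2.resize(p['frame'][150:270,220:380,::-1],None,fx=4.5,fy=4.5))
E
```

```text
time_s: 4.25
position: [0.4771, 0.0026, 0.0188]
tool_rot: [[0.061, 0.998, 0.0], [0.998, -0.061, -0.0], [-0.0, 0.0, -1.0]]
ft_force: [-0.7, -0.2, 1.3]
grip_width: 0.04
jig now [-0.0938  0.0765] z 0.0188 yawy -3.5 t 4.25 -> slide [-0.0007  0.0193 -0.0002] roll 0.0009 F [-0.7 -0.2  1.3] grip 0.04
```

View pics/w4.png

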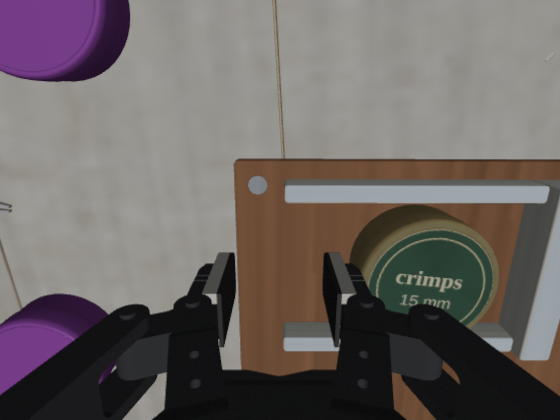

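View pics/s4.png

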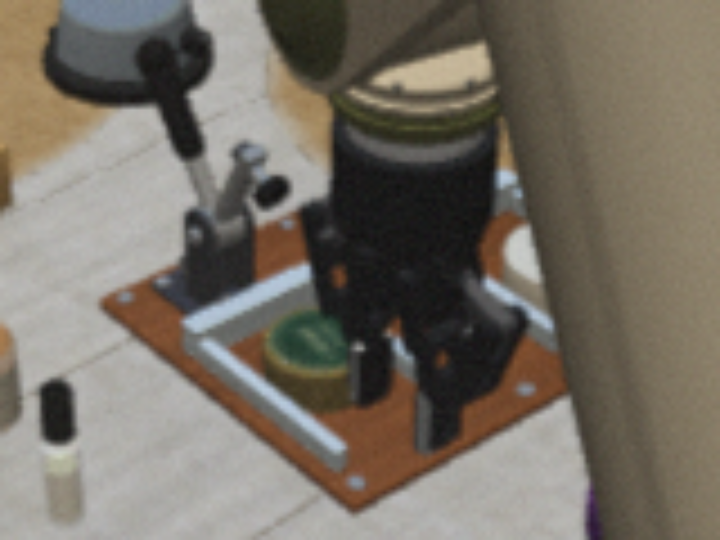

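```bash
python3 -m crank '{"slide":[[0,0.003,0],[0,0.006,0],[0,0.009,0],[0,0.012,0],[0,0.014,0],[0,0.016,0],[0,0.017,0],[0,0.017,0]],"roll":[0,0,0,0,0,0,0,0],"grip":[0.04,0.04,0.04,0.04,0.04,0.04,0.04,0.04]}'
python3 - <<'E'
from h import *
from rig import *
import cv2
s=observe()
plan(s,-.0745,.0758,.019,-3.55)
p=get_image("wrist");cv2.imwrite("pics/w5.png",p['frame'][:,:,::-1])
p=get_image("scene");cv2.imwrite("pics/s5.png",cv2.resize(p['frame'][150:270,220:380,::-1],None,fx=4.5,fy=4.5))
E
```

```text
time_s: 5.2
position: [0.4936, 0.0017, 0.0188]
tool_rot: [[0.061, 0.998, 0.0], [0.998, -0.061, -0.0], [-0.0, 0.0, -1.0]]
ft_force: [0.6, 1.0, 0.4]
grip_width: 0.0402
jig now [-0.0773  0.0765] z 0.0188 yawy -3.5 t 5.2 -> slide [-0.0007  0.0028 -0.0002] roll 0.0009 F [0.6 1.  0.4] grip 0.0402
```

View pics/w5.png

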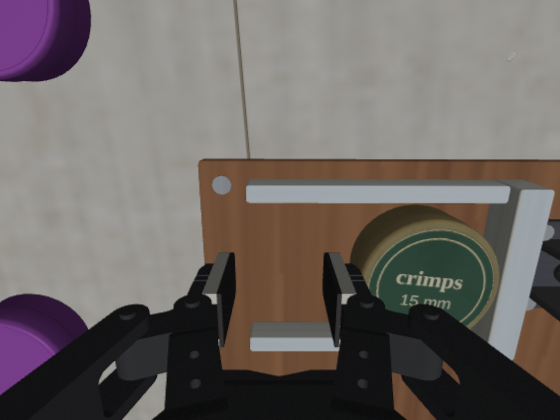

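View pics/s5.png

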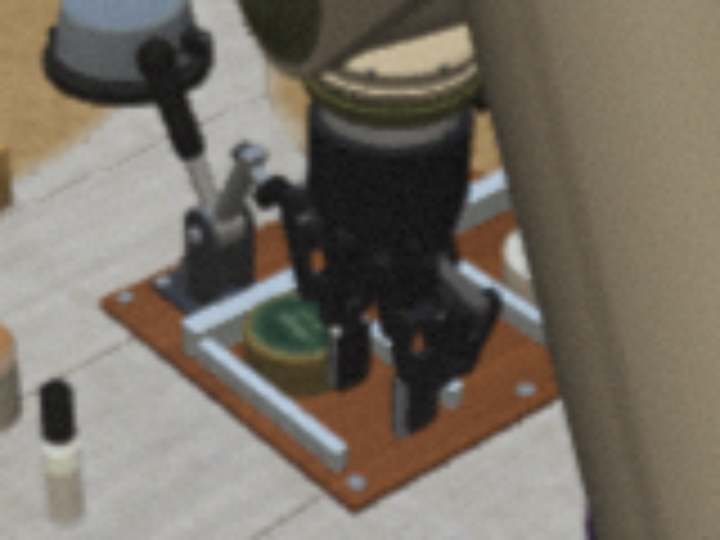

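Run:
```python
from h import *
from rig import *
import pickle,cv2
S=pickle.load(open("scene1.pkl","rb"))
def plane(p,uv,jy):
    P0=ray(p,uv,0.);c=np.array(p['xyz'])
    a=J(c);b=J(P0);t=(jy-a[1])/(b[1]-a[1]);P=c+t*(P0-c);return np.array([J(P)[0],P[2]]).round(4)
# knuckle front-left upper edge, near side plane y = +.075+.01
for n,uv,tcp in(("s3 knuckle",(180+366/3,100+312/3),-.1394),("s4 knuckle",(220+303/4.5,150+205/4.5),-.0938)):
    for jy in(.085,.075,.065): q=plane(S,uv,jy);print(n,jy,q,"off",(q[0]-tcp).round(4))
for n,uv in(("pad left",(220+258/4.5,150+190/4.5)),("pad right edge",(220+291/4.5,150+187/4.5)),("pad bottom",(220+268/4.5,150+207/4.5))):
    print(n,plane(S,uv,.075),plane(S,uv,.085))
# tin: lid outline now in wrist & scene
p=get_image("wrist")
print(p['shot'],p['xyz'])
for r in silhouettes("tin",p)[:4]:
    print(round(r['confidence'],2),np.round(r['box'],1))
# predicted image places: stop face lower edge, lid circle for tin home
def W3(x,y,z): return np.append(W(x,y),z)
f=p['frame'][:,:,::-1].copy()
for x,y,z,c in [(.02,.075+k,h,(0,0,255)) for k in(-.03,0,.03) for h in(.008,.028)]:
    u=proj(p,W3(x,y,z));cv2.circle(f,tuple(int(round(v)) for v in u),2,c,-1)
for cx,col in((-.01,(255,0,0)),(-.015,(0,255,255))):
    a=np.linspace(0,6.28,60)
    pts=np.array([proj(p,W3(cx+.0295*np.cos(t),.075+.0295*np.sin(t),.034)) for t in a]).round().astype(int)
    cv2.polylines(f,[pts],True,col,1)
cv2.imwrite("pics/w6.png",f)
```

```text
s3 knuckle 0.085 [-0.0769  0.1205] off 0.0625
s3 knuckle 0.075 [-0.0658  0.1101] off 0.0736
s3 knuckle 0.065 [-0.0547  0.0997] off 0.0847
s4 knuckle 0.085 [-0.0284  0.1166] off 0.0654
s4 knuckle 0.075 [-0.0164  0.1061] off 0.0774
s4 knuckle 0.065 [-0.0043  0.0956] off 0.0895
pad left [0.0194 0.0966] [0.0067 0.1073]
pad right edge [-0.007  0.112] [-0.0192  0.1223]
pad bottom [0.0113 0.0905] [-0.0012  0.1013]
15 [0.49915999 0.07587482 0.16133556]
0.85 [425.2 264.4 148.2 125.5]
0.66 [ 45.5 341.8  86.5 101.4]
0.64 [45.7 40.6 91.4 81.3]
```

View pics/w6.png

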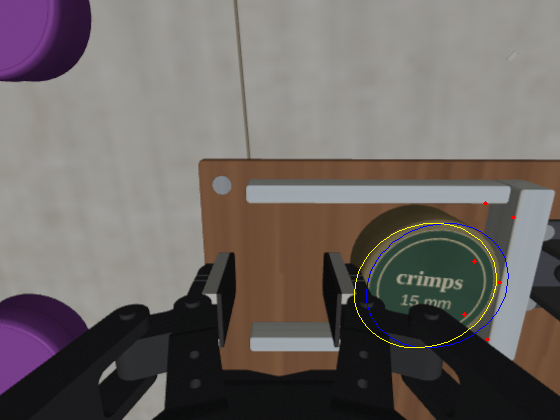

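The overlay shows the tin about 4–5 mm short of home. The front knuckle of the gripper, at z≈0.11, is already close to the raised clamp pad. I'll back off, turn the jaws across the lane and close them, and finish with the narrow fingertips. That leaves the gripper body about 12 mm of clearance.

```bash
python3 -m crank '{"slide":[[0,-0.015,0],[0,-0.03,-0.01],[0,-0.04,-0.03],[0,-0.04,-0.05],[0,-0.04,-0.06],[0,-0.04,-0.06],[0,-0.04,-0.06],[0,-0.04,-0.06]],"roll":[0,0,-0.14,-0.28,-0.42,-0.56,-0.7,-0.84],"grip":[0.04,0.04,0.02,0,0,0,0,0]}'
python3 - <<'E'
from h import *
from rig import *
s=observe()
plan(s,-.085,.0758,.022,86.45)
E
```

```text
time_s: 6.2
position: [0.4535, 0.0041, 0.079]
tool_rot: [[-0.707, 0.708, 0.0], [0.708, 0.707, -0.0], [-0.0, 0.0, -1.0]]
ft_force: [0.3, 0.3, -0.9]
grip_width: 0.0003
jig now [-0.1175  0.0765] z 0.079 yawy 44.97 t 6.2 -> slide [-0.0248  0.021   0.057 ] roll -0.724 F [ 0.3  0.3 -0.9] grip 0.0003
```

```bash
python3 -m crank '{"slide":[[0,0,0],[-0.003,0.002,0],[-0.01,0.008,0.005],[-0.018,0.015,0.015],[-0.0248,0.021,0.03],[-0.0248,0.021,0.045],[-0.0248,0.021,0.057],[-0.0248,0.021,0.057]],"roll":[-0.14,-0.28,-0.42,-0.56,-0.7,-0.724,-0.724,-0.724],"grip":[0,0,0,0,0,0,0,0]}'
python3 - <<'E'
from h import *
from rig import *
import cv2
s=observe()
plan(s,-.0505,.0752,.022,86.45)
p=get_image("wrist");cv2.imwrite("pics/w7.png",p['frame'][:,:,::-1])
p=get_image("scene");cv2.imwrite("pics/s7.png",cv2.resize(p['frame'][150:270,220:380,::-1],None,fx=4.5,fy=4.5))
E
```

```text
time_s: 7.0
position: [0.4851, 0.0014, 0.0207]
tool_rot: [[-0.998, 0.068, -0.003], [0.068, 0.998, 0.001], [0.003, 0.0, -1.0]]
ft_force: [-0.5, -0.9, 0.3]
grip_width: 0.0002
jig now [-0.0857  0.0757] z 0.0207 yawy 86.11 t 7.0 -> slide [-0.0352 -0.0003 -0.0014] roll -0.0059 F [-0.5 -0.9  0.3] grip 0.0002
```

View pics/w7.png

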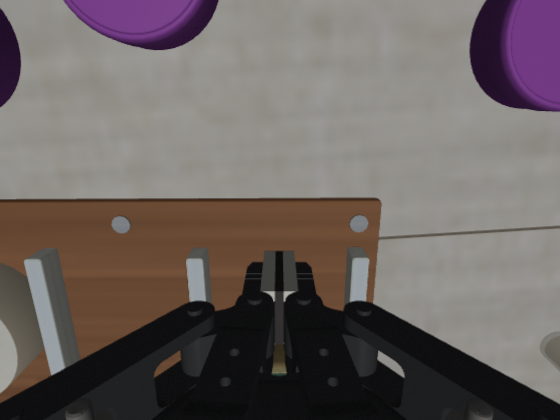

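View pics/s7.png

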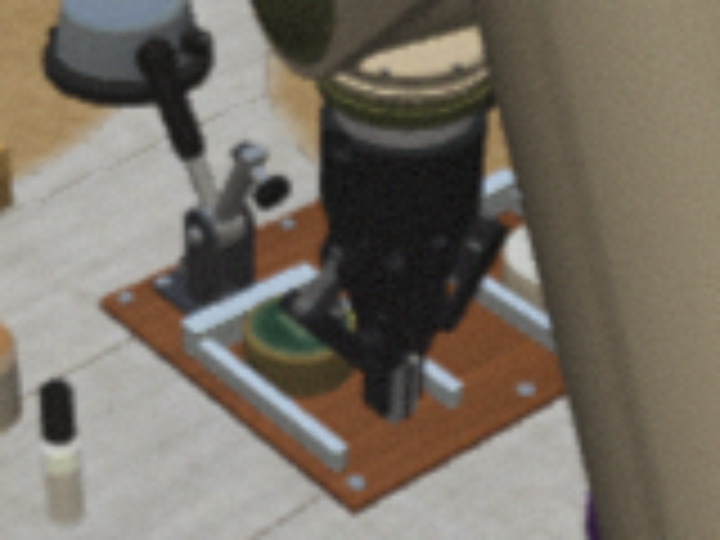

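```bash
python3 -m crank '{"slide":[[-0.008,0,-0.001],[-0.016,0,-0.001],[-0.022,0,-0.001],[-0.026,0,-0.001],[-0.028,0,-0.001],[-0.03,0,-0.001],[-0.032,0,-0.001],[-0.033,0,-0.001]],"roll":[-0.006,-0.006,-0.006,-0.006,-0.006,-0.006,-0.006,-0.006],"grip":[0,0,0,0,0,0,0,0]}'
python3 - <<'E'
from h import *
from rig import *
import cv2
s=observe()
plan(s,-.0505,.0752,.022,86.45)
p=get_image("scene");cv2.imwrite("pics/s8.png",cv2.resize(p['frame'][150:270,220:380,::-1],None,fx=4.5,fy=4.5))
E
```

```text
time_s: 7.9
position: [0.5188, -0.001, 0.0228]
tool_rot: [[-0.998, 0.062, -0.0], [0.062, 0.998, 0.0], [0.0, 0.0, -1.0]]
ft_force: [-1.0, 0.2, -0.1]
grip_width: 0.0002
jig now [-0.052   0.0755] z 0.0228 yawy 86.46 t 7.9 -> slide [-0.0015 -0.0003  0.0008] roll 0.0002 F [-1.   0.2 -0.1] grip 0.0002
```

View pics/s8.png

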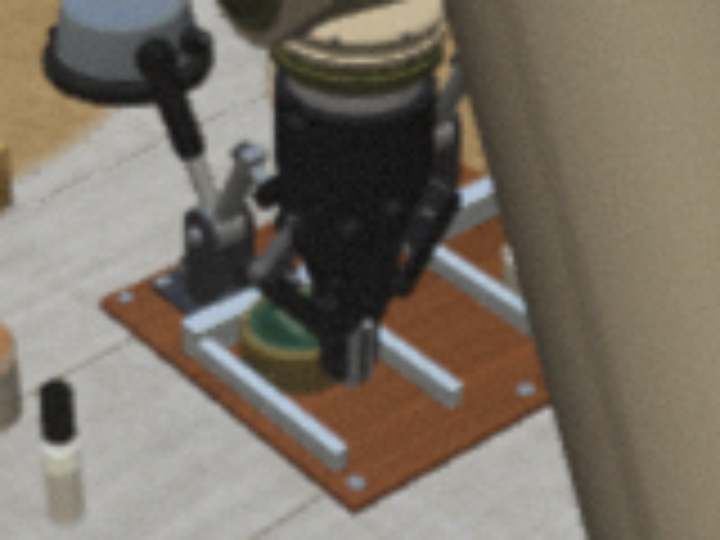

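```bash
python3 -m crank '{"slide":[[-0.0005,0,0],[-0.001,0,0],[-0.0015,0,0],[-0.002,0,0],[-0.0025,0,0],[-0.003,0,0],[-0.003,0,0],[-0.003,0,0]],"roll":[0,0,0,0,0,0,0,0],"grip":[0,0,0,0,0,0,0,0]}'
python3 - <<'E'
from h import *
from rig import *
import cv2
s=observe()
plan(s,-.0505,.0752,.022,86.45)
p=get_image("scene");cv2.imwrite("pics/s9.png",cv2.resize(p['frame'][150:270,220:380,::-1],None,fx=4.5,fy=4.5))
E
```

```text
time_s: 8.75
position: [0.5209, -0.0011, 0.0227]
tool_rot: [[-0.998, 0.062, -0.002], [0.062, 0.998, 0.0], [0.002, 0.0, -1.0]]
ft_force: [-4.5, -0.4, 3.7]
grip_width: 0.0002
jig now [-0.0499  0.0755] z 0.0227 yawy 86.47 t 8.75 -> slide [ 0.0006 -0.0003  0.0007] roll 0.0003 F [-4.5 -0.4  3.7] grip 0.0002
```

View pics/s9.png

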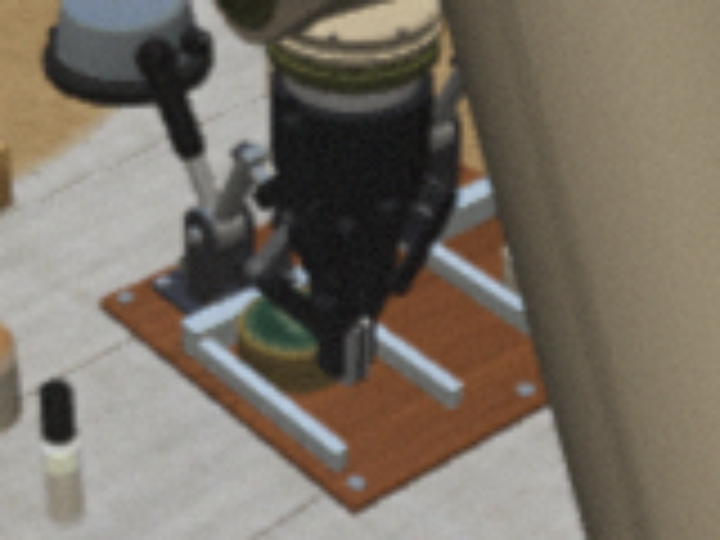

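```bash
python3 -m crank '{"slide":[[0.005,0,0],[0.015,0,0],[0.03,0,0],[0.06,0,-0.02],[0.09,0,-0.05],[0.11,0,-0.09],[0.12,0,-0.13],[0.12,0,-0.15]],"roll":[0,0,0,0,0,0,0,0],"grip":[0,0,0,0,0,0,0,0]}'
python3 - <<'E'
from h import *
from rig import *
import cv2
s=observe()
plan(s,.15,.075,.235,86.45)
def W3(x,y,z): return np.append(W(x,y),z)
for n,(a,b,c,d),k in(("scene",(130,270,200,390),4),("top",(130,260,250,400),4)):
    p=get_image(n);f=cv2.resize(p['frame'][a:b,c:d,::-1],None,fx=k,fy=k,interpolation=2)
    g=f.copy()
    aa=np.linspace(0,6.28,60)
    for cx,col in((-.01,(255,0,0)),(-.015,(0,255,255))):
        pts=np.array([proj(p,W3(cx+.0295*np.cos(t),.075+.0295*np.sin(t),.034)) for t in aa])
        pts=((pts+.5-[c,a])*k).round().astype(int);cv2.polylines(g,[pts],True,col,1)
    cv2.imwrite(f"pics/{n}10.png",f);cv2.imwrite(f"pics/{n}10o.png",g)
E
```

```text
time_s: 9.6
position: [0.401, 0.0064, 0.1756]
tool_rot: [[-0.998, 0.062, 0.004], [0.062, 0.998, -0.001], [-0.004, -0.001, -1.0]]
ft_force: [0.7, 0.2, -0.2]
grip_width: -0.0003
jig now [-0.17    0.0755] z 0.1756 yawy 86.46 t 9.6 -> slide [-0.3202 -0.0006 -0.0581] roll 0.0002 F [ 0.7  0.2 -0.2] grip -0.0003
```

View pics/scene10.png

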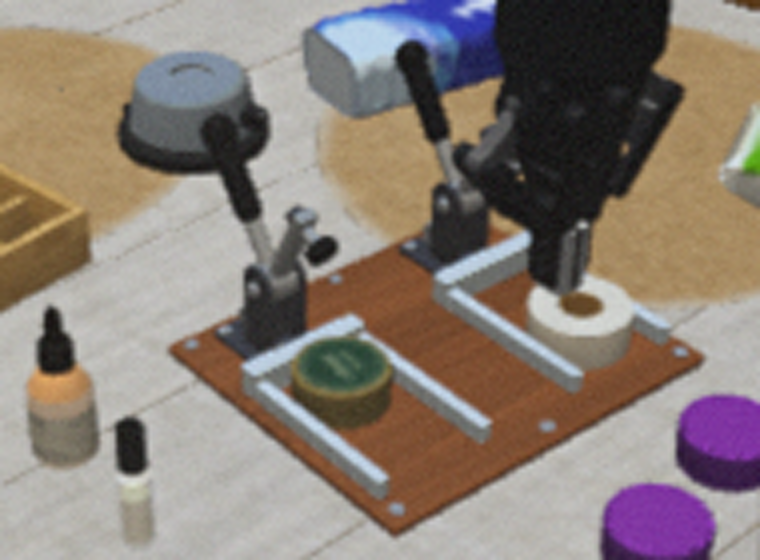

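View pics/scene10o.png

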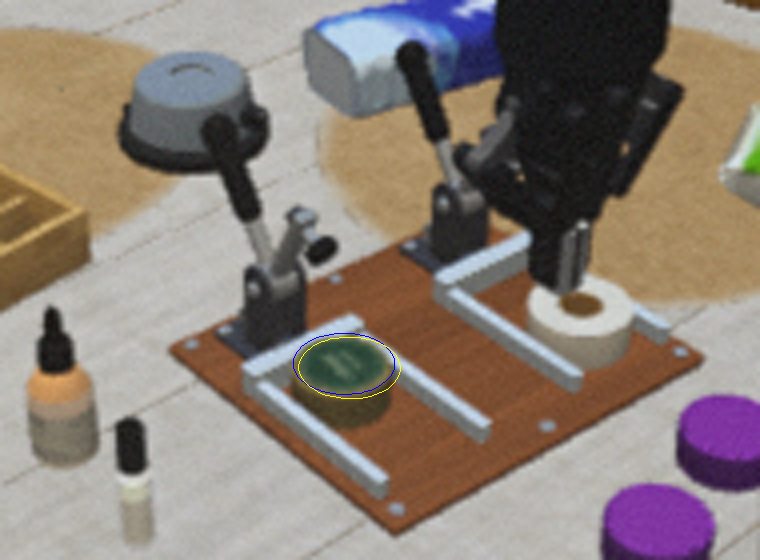

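View pics/top10.png

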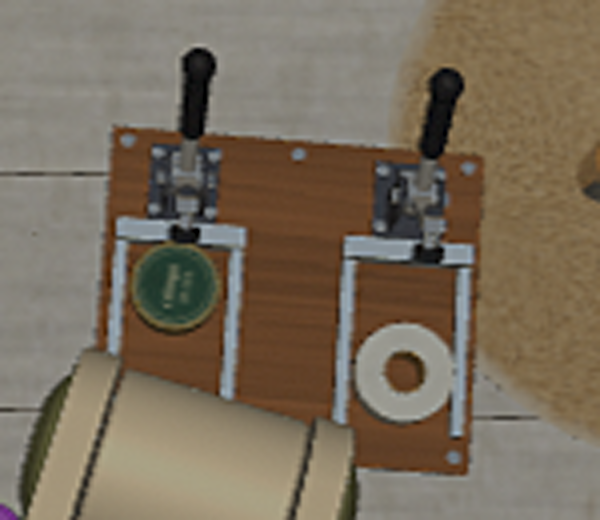

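Run:
```python
from h import *
import pickle
T=pickle.load(open("top1.pkl","rb"));S=pickle.load(open("scene1.pkl","rb"))
for p,uv in((T,(250+174.5/4-.5,130+287/4-.5)),(S,(200+341.5/4-.5,130+364.5/4-.5))): print(J(ray(p,uv,.034)).round(4))
```

```text
[-0.0106  0.0765]
[-0.0106  0.0771]
```

The tin is home: its lid centre measures jig x −0.0106 in both views, and about 4.5 N built up against the stop. Now over the handle to a point behind it.

```bash
python3 -m crank '{"slide":[[0,0,-0.025],[-0.02,0,-0.05],[-0.06,0,-0.06],[-0.105,0,-0.06],[-0.15,0,-0.06],[-0.195,0,-0.06],[-0.24,0,-0.06],[-0.27,0,-0.06]],"roll":[0,0,0,0,0,0,0,0],"grip":[0,0,0,0,0,0,0,0]}'
python3 - <<'E'
from h import *
from rig import *
s=observe()
plan(s,.152,.075,.235,86.45)
E
```

```text
time_s: 10.5
position: [0.6735, -0.0106, 0.2297]
tool_rot: [[-0.998, 0.062, -0.002], [0.062, 0.998, 0.001], [0.003, 0.0, -1.0]]
ft_force: [-0.3, -0.2, 0.2]
grip_width: 0.0002
jig now [0.103  0.0754] z 0.2297 yawy 86.46 t 10.5 -> slide [-0.049  -0.0004 -0.0054] roll 0.0002 F [-0.3 -0.2  0.2] grip 0.0002
```

```bash
python3 -m crank '{"slide":[[-0.02,0,0],[-0.04,0,0],[-0.049,0,0.005],[-0.049,0,0.03],[-0.049,0,0.06],[-0.049,0,0.085],[-0.049,0,0.103],[-0.049,0,0.106]],"roll":[0,0,0,0,0,0,0,0],"grip":[0,0,0,0,0,0,0,0]}'
python3 - <<'E'
from h import *
from rig import *
import cv2
s=observe()
plan(s,.055,.075,.122,86.45)
p=get_image("scene");cv2.imwrite("pics/s11.png",cv2.resize(p['frame'][110:270,200:390,::-1],None,fx=4,fy=3.75))
p=get_image("wrist");cv2.imwrite("pics/w11.png",p['frame'][:,:,::-1])
E
```

```text
time_s: 11.3
position: [0.7187, -0.0132, 0.1227]
tool_rot: [[-0.998, 0.062, -0.006], [0.062, 0.998, 0.001], [0.006, 0.001, -1.0]]
ft_force: [-0.0, 0.8, -0.0]
grip_width: 0.0003
jig now [0.1483 0.0756] z 0.1227 yawy 86.46 t 11.3 -> slide [ 0.0933 -0.0006  0.0013] roll 0.0001 F [-0.   0.8 -0. ] grip 0.0003
```

View pics/s11.png

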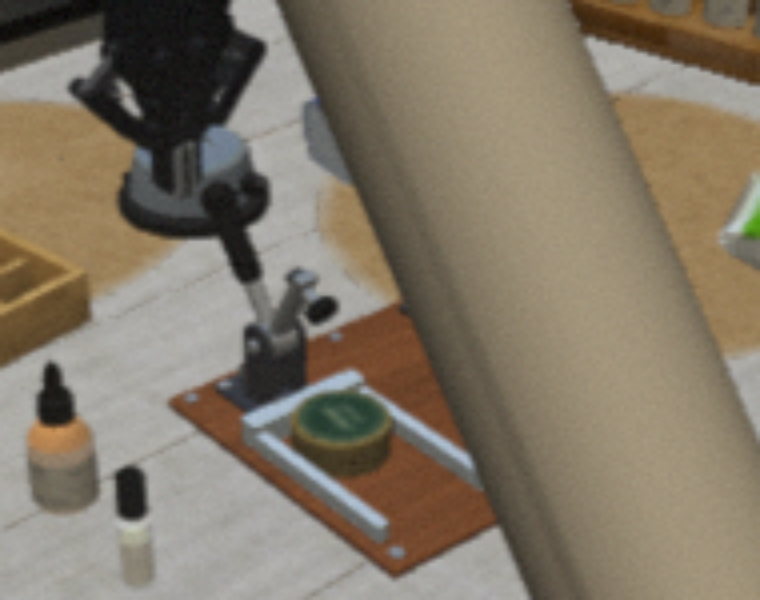

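View pics/w11.png

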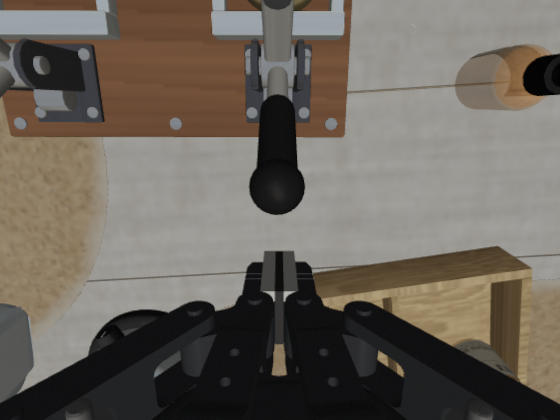

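Wrist view: the ball at (277,188) is straight ahead of the closed fingertips (280,270), with clear space around it. Now pushing the handle over towards the robot.

```bash
python3 -m crank '{"slide":[[0.012,0,0],[0.022,0,0],[0.032,0,0],[0.042,0,0],[0.052,0,0],[0.062,0,0],[0.072,0,0],[0.08,0,0]],"roll":[0,0,0,0,0,0,0,0],"grip":[0,0,0,0,0,0,0,0]}'
python3 - <<'E'
from h import *
from rig import *
import cv2
s=observe()
plan(s,.055,.075,.122,86.45)
p=get_image("scene");cv2.imwrite("pics/s12.png",cv2.resize(p['frame'][110:270,200:390,::-1],None,fx=4,fy=3.75))
p=get_image("wrist");cv2.imwrite("pics/w12.png",p['frame'][:,:,::-1])
E
```

```text
time_s: 12.2
position: [0.6405, -0.0086, 0.1282]
tool_rot: [[-0.998, 0.062, 0.002], [0.062, 0.998, -0.0], [-0.002, -0.0, -1.0]]
ft_force: [-0.5, 0.1, -0.4]
grip_width: 0.0002
jig now [0.07   0.0754] z 0.1282 yawy 86.46 t 12.2 -> slide [ 0.015  -0.0004  0.0062] roll 0.0002 F [-0.5  0.1 -0.4] grip 0.0002
```

View pics/s12.png

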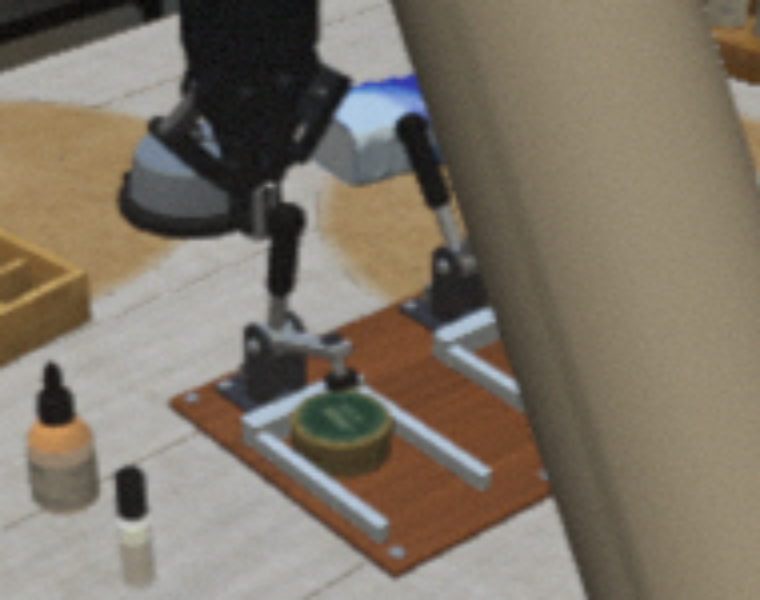

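View pics/w12.png

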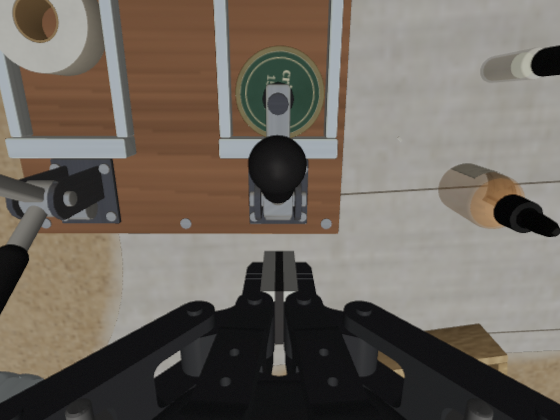

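The scene view shows the handle just past upright, with the pad on its way down over the tin. I'll hold back and let it snap.

```bash
python3 -m crank '{"slide":[[0,0,0],[0,0,0],[0,0,0],[0,0,0],[-0.005,0,0],[-0.01,0,-0.005],[-0.015,0,-0.015],[-0.015,0,-0.02]],"roll":[0,0,0,0,0,0,0,0],"grip":[0,0,0,0,0,0,0,0]}'
python3 - <<'E'
from h import *
from rig import *
import cv2
s=observe()
plan(s,.055,.075,.122,86.45)
p=get_image("scene");cv2.imwrite("pics/s13.png",cv2.resize(p['frame'][110:270,200:390,::-1],None,fx=4,fy=3.75))
p=get_image("wrist");cv2.imwrite("pics/w13.png",p['frame'][:,:,::-1])
E
```

```text
time_s: 13.1
position: [0.6566, -0.0096, 0.1477]
tool_rot: [[-0.998, 0.062, 0.002], [0.062, 0.998, -0.0], [-0.002, -0.0, -1.0]]
ft_force: [-0.3, 0.0, -0.2]
grip_width: -0.0
jig now [0.086  0.0754] z 0.1477 yawy 86.46 t 13.1 -> slide [ 0.0311 -0.0003  0.0257] roll 0.0001 F [-0.3  0.  -0.2] grip -0.0
```

View pics/s13.png

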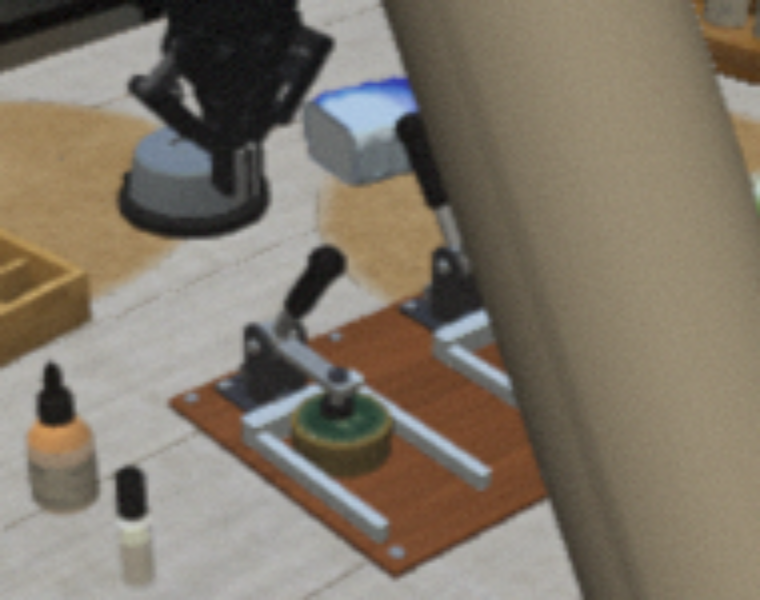

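View pics/w13.png

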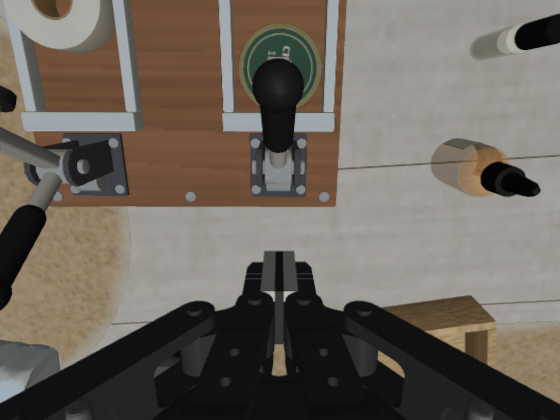

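The clamp snapped over: in the scene view the pad is on the tin at (340,400) and the handle leans forward with its ball at (327,262). I'll lift clear and verify from the top.

```bash
python3 -m crank '{"slide":[[0,0,-0.02],[0,0,-0.045],[0,0,-0.07],[0,0,-0.09],[0,0,-0.1],[0,0,-0.1],[0,0,-0.1],[0,0,-0.1]],"roll":[0,0,0,0,0,0,0,0],"grip":[0,0,0,0,0,0,0,0]}'
python3 - <<'E'
from h import *
from rig import *
import cv2
s=observe(); plan(s,.055,.075,.122,86.45)
p=get_image("scene");f=cv2.resize(p['frame'][110:270,200:390,::-1],None,fx=4,fy=3.75)
for a,col in((1.14,(0,0,255)),(1.2,(0,255,255))):
    th=a-.58; u=proj(p,np.append(W(.055-.094*np.sin(th),.075),.058+.094*np.cos(th)));print(a,u.round(1))
    cv2.circle(f,(int((u[0]+.5-200)*4),int((u[1]+.5-110)*3.75)),4,col,1)
u=proj(p,np.append(W(-.01,.075),.034)); aa=np.linspace(0,6.28,60)
pts=np.array([proj(p,np.append(W(-.01+.0295*np.cos(t),.075+.0295*np.sin(t)),.034)) for t in aa]);pts=((pts+.5-[200,110])*[4,3.75]).round().astype(int)
cv2.polylines(f,[pts],True,(255,0,0),1)
cv2.imwrite("pics/s14.png",f)
p=get_image("wrist");cv2.imwrite("pics/w14.png",p['frame'][:,:,::-1])
p=get_image("top");cv2.imwrite("pics/t14.png",cv2.resize(p['frame'][90:290,180:440,::-1],None,fx=3,fy=3))
E
```

```text
time_s: 14.0
position: [0.6552, -0.0094, 0.2453]
tool_rot: [[-0.998, 0.062, -0.002], [0.062, 0.998, 0.001], [0.003, 0.0, -1.0]]
ft_force: [1.1, 0.3, -1.3]
grip_width: -0.0005
jig now [0.0847 0.0755] z 0.2453 yawy 86.46 t 14.0 -> slide [ 0.0293 -0.0005  0.1234] roll 0.0001 F [ 1.1  0.3 -1.3] grip -0.0005
1.14 [281.2 179.5]
1.2 [282.6 181.6]
```

View pics/s14.png

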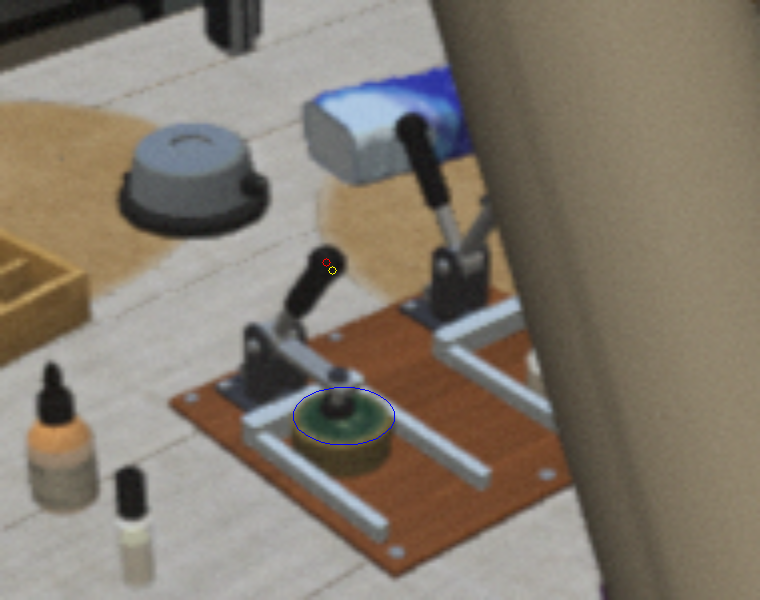

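View pics/w14.png

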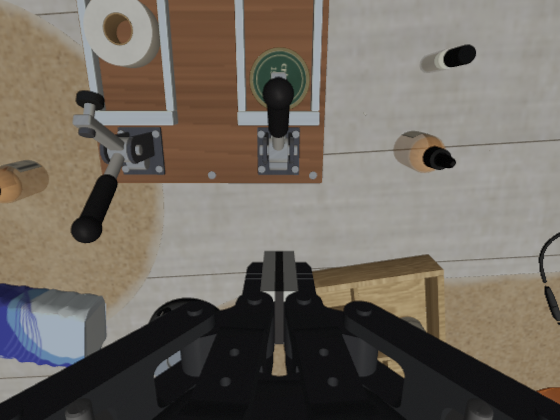

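View pics/t14.png

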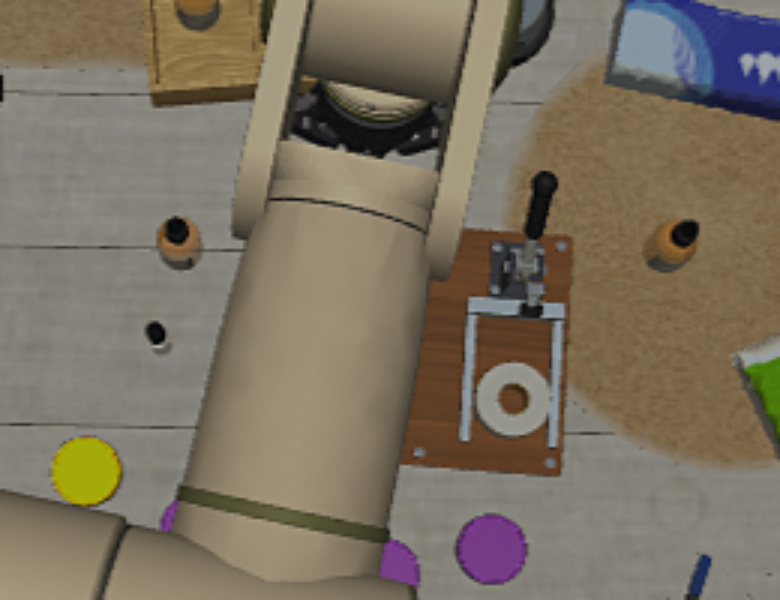

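The scene view puts the ball at (327,262), on the 1.14 rad prediction, and the lid on the home outline. The roll, right clamp, bottles and vial are where they were, and the gripper hangs free at z 0.245. Handing in.

```bash
python3 -c "
from rig import *
print(close_job(), observe()['time_s'])"
```

```text
the job is handed in; nothing more can be done
the job is handed in; nothing more can be done
```

I pushed the green tin along the left lane to its stop with the fingertips. I then pushed the left clamp's handle over towards the robot until it snapped shut on the tin. The job was handed in at about 14 s of the 42 s allowed.

**Last checks**
- **Tin:** before clamping, the lid centre measured jig x −0.0106 in both the top and scene views (home is −0.010), and about 4.5 N built up against the stop. After clamping, the lid still sits on the home outline in the scene view.
- **Clamp:** the handle's ball is where a lever angle of about 1.14 predicts, and the pad is down on the tin.
- **Surroundings:** by eye, the roll, right clamp, bottles, vial and look-alikes are where they were. The force readings at the end of each move stayed below about 6 N; I did not see the peaks in between. The gripper was clear of everything at hand-in.

**Changed during the job:** with the jaws along the lane, the first push left the tin about 5 mm short, and a gripper knuckle had come close to the raised pad. I backed off, turned the jaws across the lane and closed them to finish. There was no sign of contact with the pad: the force stayed at noise level and the lever did not move. However, that image could not show the gap clearly. About 3.7 N of upward force also showed during the final press against the stop. I did not find its cause, and it was gone after backing away.

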